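Find the burner cap that rocks and seat it

ROBOT

A 6-joint arm with a two-finger parallel gripper is mounted at the origin on the work surface. World frame = base frame: x ahead of the robot, y to its left, z up, the work surface at z = 0. Lengths are in m, angles in rad, forces in N, time in s.
With the tool pointing down it reaches from about 0.325 to 0.9 m from the base axis. Payload 6.1 kg.
Tool frame: the origin (TCP) lies midway between the tips of the shut fingers; the grasp point (between the pads) lies 19 mm behind it; z points along the fingers, y is the direction in which the jaws open and shut (so a half turn about z gives the same grasp; the last joint's range is limited). The gripper opens to 85 mm and grips with 20 to 120 N. Pads are 22 mm wide; open, the fingers measure 114 mm over their backs; the gripper's body (76 mm by 85 mm) begins 54 mm behind the grasp point. The pads swing forward as they close: fully open they stand 13 mm farther back than shut.
Start: joints at [-1.328, 0.22, 1.526, -0, 1.395, -0.126], TCP at [0.225, -0.583, 0.231] pointing down, gripper open.
Joint ranges: [-2.98, 2.98], [-0.91, 2.08], [0.09, 2.57], [-1.24, 4.39], [0.2, 2.65], [-2.68, 2.68]. Speed limits (rad/s): [2.57, 2.57, 3.01, 3.14, 3.14, 3.14].

INTERFACE

Orientations are given as a unit quaternion [x, y, z, w].
In Python, from rig import get_obs, viewer, ticket, models gives the robot as it stands. The module is installed in compiled form; this text tells all that it offers.
- The arm moves only by the tool carry_out, never from a script. Its argument "moves" is one flat list of numbers, 5 for each row, row after row: the opening, from 0 (shut) to 1 (fully open), then the shift along the tool's x, y, z in m, then the turn about the tool's z in degrees. In form: [fingers, dx, dy, dz, twist, fingers, dx, dy, dz, twist, ...]. A call has exactly 10 rows; each row is the pose to reach, as a shift and turn from the pose measured when the call began, along the tool's axes at that moment; what a row does not reach only later rows make up. A row lasts 1/8 s, in which the tool goes at most 62.5 mm and 10.7 degrees, less where a joint would pass 70% of its speed; a pose out of reach is approached as far as the arm can. A call with a gripper value outside its range is refused whole. The fingers move at their own pace and stop on an object; "squeeze" is the grip in N (left out, the last holds). Time passes only in rows, so rows that repeat a pose let the fingers close, or fill a call up. It gives the time, the measured TCP pose, the force and the opening at its end, in the units of the state.
- get_obs(): the state, without advancing time (a new reading comes with each control period).
- viewer.read_camera(name): name is "side" or "top"; returns a dict with "image" (480x640x3 uint8, red, green, blue), "z_map" (480x640 float32, m along the optical axis (not along the pixel's ray), 0 where there is no reading), "fx", "fy", "cx", "cy" (pixels), "D" ([k1, k2, p1, p2, k3] as OpenCV has them; the pictures are not rectified), "R" (3x3) and "t" (3): a world point X has camera coordinates R X + t. Camera axes: x right, y down, z forward; pixel columns grow to the right and rows downward; lengths in m; the calibration is good to about 2 mm. A picture is of the moment at which its call begins.
- ticket.finish_job(): hands the job in, once; it reports no verdict.
Trained networks look in the newest picture that a camera, given by its name, has taken for a name from the list of things; names that differ only in an ending like _2 or _b are one class to them, and where a whole thing is asked for, a point or a joint stands for the part that bears it (a point fixed in the world has none). Each returns a list of dicts, best first, with "confidence" (0 to 1); they miss things now and then, are a little off and sometimes report something else, mostly with a low value. They report only what shows in the picture. A call takes as long as a camera call.
- models.silhouettes(target, camera): "region" (480x640 bool, what is visible of it) and "extent" ([left, top, right, bottom] in pixels, round what is visible of it).
- models.place_of(target, camera): "location" ([row, column] in pixels: a listed point, or the origin of a listed thing).
The state is a dict: "time_s": time; "joint_positions": joint angles; "qvel": joint speeds; "joint_torque": joint torques, N m; "position": TCP position; "orientation": TCP orientation; "wrist_force": force on the tool from outside, world axes, zero at the start; "ft_torque": the same for the moment, N m; "finger_gap": opening from 0.0 (shut) to 1.0 (fully open).
Only numpy, scipy, OpenCV 4.12 (cv2) and the standard library are available. Lean on these libraries where they do the work, as an engineer would, in place of code of your own. Each camera call takes 0.05 s, during which the arm holds its last target. There are 200 camera calls.

TASK

The hob has been washed and its three burner caps put back, but one of them is not sitting right. Working along from the left burner to the right one, as seen from the robot's side where the knobs are, press each cap down with a fingertip to find the one that rocks, and nudge that one with the fingers until it drops into its burner; leave all three caps fully home and level. Do not pick the caps up or knock them off, and leave the salt, the pepper and the fork on the hob where they are.

Things in the scene. Friction and masses are not known exactly. Their poses are not given: they have to be found in the camera images.
- hob: three-burner worktop gas hob, fixed, 340 mm deep (x), 700 mm wide (y), 80 mm high, pan supports off. Origin: centre of its underside; x points away from the knobs, y to the left. Burners stand in a row on its top plate at x = 0, y = +200, 0 and -200 mm; which letter stands where varies. Knobs on the front (-x) face
- burner_A: burner head under cap_A, fixed: aluminium ring 80 mm outside, 65 mm inside, 18 mm high. Origin: on its axis, on the hob's top plate; its yaw means nothing. Its seated cap lies level on it, cap origin 18 mm above this origin, with 2.5 mm of play sideways. An unseated cap drops in when its edge is pushed towards this axis
- burner_B: burner head under cap_B, fixed: aluminium ring 80 mm outside, 65 mm inside, 18 mm high. Origin: on its axis, on the hob's top plate; its yaw means nothing. Its seated cap lies level on it, cap origin 18 mm above this origin, with 2.5 mm of play sideways. An unseated cap drops in when its edge is pushed towards this axis
- burner_C: burner head under cap_C, fixed: aluminium ring 80 mm outside, 65 mm inside, 18 mm high. Origin: on its axis, on the hob's top plate; its yaw means nothing. Its seated cap lies level on it, cap origin 18 mm above this origin, with 2.5 mm of play sideways. An unseated cap drops in when its edge is pushed towards this axis
- cap_A: one of three identical dark enamelled burner caps, loose, about 200 g: disc 84 mm across, 7 mm thick, with a round plug 60 mm across and 3 mm deep beneath. Origin: centre of the disc's underside; z out of its flat top. An unseated cap is shifted 5 to 8 mm with its plug caught on the ring; that side stands 4 to 5 mm high (lean about 3 degrees) and rocks under a press
- cap_B: one of three identical dark enamelled burner caps, loose, about 200 g: disc 84 mm across, 7 mm thick, with a round plug 60 mm across and 3 mm deep beneath. Origin: centre of the disc's underside; z out of its flat top. An unseated cap is shifted 5 to 8 mm with its plug caught on the ring; that side stands 4 to 5 mm high (lean about 3 degrees) and rocks under a press
- cap_C: one of three identical dark enamelled burner caps, loose, about 200 g: disc 84 mm across, 7 mm thick, with a round plug 60 mm across and 3 mm deep beneath. Origin: centre of the disc's underside; z out of its flat top. An unseated cap is shifted 5 to 8 mm with its plug caught on the ring; that side stands 4 to 5 mm high (lean about 3 degrees) and rocks under a press
- salt: salt shaker of glass with a steel top, 42 mm across, 74 mm high, loose, standing on the hob plate behind the burner row, between two burners. Origin: centre of its underside
- pepper: white pepper shaker of the same shape, 42 mm across, 74 mm high, loose, standing on the hob plate behind the burner row, between two burners. Origin: centre of its underside
- fork: stainless steel fork, 200 mm long, 24 mm wide, 5 mm thick, lying loose on the hob plate in front of the burner row. Origin: on its underside 80 mm from the tips of the tines; y points to the tines

How it is judged:
On the way, in this order (a step that is already met when the one before it is completed fails the run):
1. the left cap is pressed (((y of cap_A in the frame of hob between 0.1 and 0.3 m and contact force between the fingers and cap_A above 1.5 N) or (y of cap_B in the frame of hob between 0.1 and 0.3 m and contact force between the fingers and cap_B above 1.5 N) or (y of cap_C in the frame of hob between 0.1 and 0.3 m and contact force between the fingers and cap_C above 1.5 N))), for 0.1 s.
2. then the middle cap is pressed (((y of cap_A in the frame of hob between -0.1 and 0.1 m and contact force between the fingers and cap_A above 1.5 N) or (y of cap_B in the frame of hob between -0.1 and 0.1 m and contact force between the fingers and cap_B above 1.5 N) or (y of cap_C in the frame of hob between -0.1 and 0.1 m and contact force between the fingers and cap_C above 1.5 N))), for 0.1 s.
3. then the right cap is pressed (((y of cap_A in the frame of hob between -0.3 and -0.1 m and contact force between the fingers and cap_A above 1.5 N) or (y of cap_B in the frame of hob between -0.3 and -0.1 m and contact force between the fingers and cap_B above 1.5 N) or (y of cap_C in the frame of hob between -0.3 and -0.1 m and contact force between the fingers and cap_C above 1.5 N))), for 0.1 s.
At the end, for the whole second after the job is handed in: each of the three caps is home in its own burner: at rest, level within 0.03 rad, its disc down on the head within 1.5 mm (origin less than 19.5 mm above the burner's origin) and its centre within 4.5 mm of the burner's axis (horizontal distance between cap_A and burner_A below 0.0045 m and z of cap_A in the frame of burner_A below 0.0195 m and angle between each of cap_A, cap_B, cap_C's own z axis and vertical below 0.03 rad and linear speed of each of cap_A, cap_B, cap_C below 0.01 m/s and horizontal distance between cap_B and burner_B below 0.0045 m and z of cap_B in the frame of burner_B below 0.0195 m and horizontal distance between cap_C and burner_C below 0.0045 m and z of cap_C in the frame of burner_C below 0.0195 m); the robot touches nothing.
It fails at once if a cap is lifted (more than 14 mm above its seat) (z of cap_A in the frame of burner_A above 0.032 m or z of cap_B in the frame of burner_B above 0.032 m or z of cap_C in the frame of burner_C above 0.032 m).
It fails at once if a cap is knocked off its burner (more than 25 mm off centre) (horizontal distance between cap_A and burner_A above 0.025 m or horizontal distance between cap_B and burner_B above 0.025 m or horizontal distance between cap_C and burner_C above 0.025 m).
It fails at once if the salt, the pepper or the fork is moved by more than 15 mm (distance of any of salt, pepper, fork from where it was at the start of the episode above 0.015 m).
It also fails if it takes over 61 s, if anything falls off the work surface, if the arm or the gripper's body presses on something with over 40 N, if the wrist force passes 120 N, or if a joint passes its speed limit or range.

## Working session

There is one attempt and no reset: what is moved stays moved. The work goes in short steps, Python scripts to look and compute and a tool call to move; the robot and the scene stay as the last step left them, time stands still between calls to the robot, and variables do not carry over. Pictures are saved under pics/ and viewed, about 8 in all and at most 12, crops included, and the job is handed in when it is done.

Besides the shell and the picture viewer there is one more tool, called as a command line: name --argument value ..., lists and objects as JSON in quotes. carry_out: Moves the arm, as the interface text tells. Its arguments: {"type":"object","properties":{"moves":{"type":"array"},"squeeze":{"type":"number"}},"required":["moves"]}

```bash
mkdir -p pics; cat > h.py <<'E'
import numpy as np, cv2
from rig import get_obs, viewer, ticket, models
def K(c): return np.array([[c["fx"],0,c["cx"]],[0,c["fy"],c["cy"]],[0,0,1.]])
def world(c,uv,z):
    "world points from pixels (col,row) and depths"
    uv=np.asarray(uv,float).reshape(-1,1,2)
    n=cv2.undistortPoints(uv,K(c),np.array(c["D"],float)).reshape(-1,2)
    P=np.c_[n,np.ones(len(n))]*np.asarray(z).reshape(-1,1)
    return (P-np.asarray(c["t"]))@np.asarray(c["R"])
def onplane(c,uv,h):
    a=world(c,uv,np.ones(len(np.reshape(uv,(-1,2))))); o=-np.asarray(c["R"]).T@np.asarray(c["t"])
    d=a-o; return o+d*((h-o[2])/d[:,2])[:,None]
def region_pts(c,reg):
    m=reg&(c["z_map"]>0); r,q=np.nonzero(m)
    return world(c,np.c_[q,r],c["z_map"][m])
E
python3 - <<'E'
from h import *
o=get_obs(); print({k:np.round(v,3) for k,v in o.items()})
for n in("top","side"):
    c=viewer.read_camera(n); cv2.imwrite(f"pics/{n}0.png",c["image"][:,:,::-1])
    print(n,"cam at",np.round(-c["R"].T@c["t"],3))
    for t in("hob","cap_A","cap_B","cap_C","salt","pepper","fork"):
        for s in models.silhouettes(t,n)[:3]:
            P=region_pts(c,s["region"]); 
            print(t,round(s["confidence"],2),np.round(s["extent"]),len(P),np.round(np.median(P,0),4) if len(P) else "", np.round(np.ptp(P,0),3))
        for s in models.place_of(t,n)[:3]: print("   place",t,round(s["confidence"],2),np.round(s["location"],1))
E
```

```text
{'time_s': np.float64(0.0), 'joint_positions': array([-1.328,  0.221,  1.528,  0.   ,  1.395, -0.126]), 'qvel': array([ 0.001,  0.001, -0.   ,  0.   ,  0.001,  0.   ]), 'joint_torque': array([ 0.0000e+00, -4.9689e+01, -3.8939e+01, -0.0000e+00,  1.1000e-02,
       -0.0000e+00]), 'position': array([ 0.225, -0.582,  0.23 ]), 'orientation': array([ 0.983,  0.183, -0.   , -0.001]), 'wrist_force': array([-0.926, -0.368, -0.064]), 'ft_torque': array([ 0.046, -0.079,  0.017]), 'finger_gap': np.float64(1.001)}
top cam at [0.463 0.002 0.734]
hob 0.68 [131. 125. 618. 402.] 96859 [ 0.5189 -0.0195  0.081 ] [0.445 0.807 0.152]
   place hob 0.54 [161.9 430.1]
cap_A 0.95 [193. 244. 252. 300.] 2609 [0.5177 0.1751 0.1057] [0.084 0.083 0.03 ]
   place cap_A 0.87 [273.6 225.9]
cap_B 0.98 [477. 216. 535. 274.] 2765 [ 0.5469 -0.215   0.1087] [0.082 0.093 0.032]
   place cap_B 0.6 [247.  503.6]
cap_C 0.57 [334. 229. 396. 285.] 2772 [ 0.5356 -0.0222  0.1061] [0.087 0.082 0.031]
   place cap_C 0.73 [257.1 360.8]
salt 0.93 [261. 162. 293. 200.] 917 [0.6357 0.0963 0.149 ] [0.038 0.037 0.073]
salt 0.65 [132. 12
[... 475 characters left out ...]
.7]
cap_A 0.59 [296. 255. 353. 296.] 1837 [0.5164 0.1824 0.1065] [0.083 0.126 0.028]
   place cap_A 0.85 [277.6 322.2]
   place cap_A 0.28 [178.9 355.3]
cap_B 0.81 [338. 163. 380. 178.] 552 [ 0.5452 -0.2051  0.1095] [0.092 0.15  0.03 ]
   place cap_B 0.7 [172.7 357.7]
cap_C 0.61 [321. 198. 371. 225.] 1049 [ 0.5327 -0.0141  0.1068] [0.086 0.143 0.029]
   place cap_C 0.69 [212.9 343.9]
salt 0.93 [243. 202. 272. 253.] 1177 [0.6367 0.1136 0.1238] [0.038 0.031 0.075]
pepper 0.56 [272. 148. 295. 194.] 808 [ 0.6676 -0.1102  0.122 ] [0.133 0.285 0.154]
   place pepper 0.56 [188.1 283.4]
fork 0.53 [410. 177. 427. 226.] 276 [ 0.4145 -0.1071  0.0868] [0.023 0.198 0.01 ]
   place fork 0.65 [203.8 417.1]
```

```bash
cat > fit.py <<'E'
from h import *
def plane(P):
    for _ in range(4):
        A=np.c_[P[:,:2]-P[:,:2].mean(0),np.ones(len(P))]
        s=np.linalg.lstsq(A,P[:,2],rcond=None)[0]; e=P[:,2]-A@s
        P=P[abs(e)<max(2.5*np.median(abs(e))*1.48,1e-3)]
    return s,P
def caps(n="top"):
    c=viewer.read_camera(n); out={}
    for t in("cap_A","cap_B","cap_C"):
        r=models.silhouettes(t,n)
        if not r: print(t,"missed"); continue
        reg=r[0]["region"]; m=cv2.erode(reg.astype(np.uint8),np.ones((5,5)))>0
        s,P=plane(region_pts(c,m))
        cs,_=cv2.findContours(reg.astype(np.uint8),cv2.RETR_EXTERNAL,cv2.CHAIN_APPROX_NONE)
        q=max(cs,key=len).reshape(-1,2)
        Q=onplane(c,q,s[2])[:,:2]; (x,y),rad=cv2.minEnclosingCircle(Q.astype(np.float32))
        A=np.c_[2*Q,np.ones(len(Q))]; b=np.linalg.lstsq(A,(Q**2).sum(1),rcond=None)[0]
        out[t]=b[:2]
        print(n,t,"conf",round(r[0]["confidence"],2),"circ",np.round(b[:2],4),"R",round(float(np.sqrt(b[2]+b[:2]@b[:2])),4),"z",round(s[2],4),
          "uphill(deg tilt)",round(np.degrees(np.arctan(np.hypot(*s[:2]))),2),"dir",np.round(s[:2]/np.hypot(*s[:2]),2),"n",len(P))
    return c,out
if __name__=="__main__":
    for n in("top","side"):
        c,o=caps(n)
        if n=="top":
            g=np.mgrid[0:480,0:640]; m=c["z_map"]>0
            W=world(c,np.c_[g[1][m],g[0][m]],c["z_map"][m])
            M=np.zeros((480,640),np.uint8); M[m]=(abs(W[:,2]-.081)<.006)*255
            M=cv2.morphologyEx(M,cv2.MORPH_OPEN,np.ones((5,5)))
            k,l,st,_=cv2.connectedComponentsWithStats(M); i=1+st[1:,4].argmax()
            cs,_=cv2.findContours((l==i).astype(np.uint8),cv2.RETR_EXTERNAL,cv2.CHAIN_APPROX_NONE)
            Q=onplane(c,max(cs,key=len).reshape(-1,2),.08)[:,:2]
            print(st[i]); print(cv2.minAreaRect(Q.astype(np.float32)))
            pl=W[(abs(W[:,2]-.081)<.006)]; print("plate plane",np.round(plane(pl)[0],4))
    
E
python3 fit.py
```

```text
top cap_A conf 0.86 circ [0.5176 0.1756] R 0.0409 z 0.1057 uphill(deg tilt) 0.15 dir [ 0.07 -1.  ] n 2164
top cap_B conf 0.63 circ [ 0.5482 -0.215 ] R 0.0409 z 0.1088 uphill(deg tilt) 2.81 dir [-0.67  0.75] n 2252
top cap_C conf 0.65 circ [ 0.5356 -0.0217] R 0.0411 z 0.1062 uphill(deg tilt) 0.12 dir [ 0.44 -0.9 ] n 2346
[  129   125   487   275 95527]
((0.5352237224578857, -0.022201627492904663), (0.3396720290184021, 0.6984298825263977), 5.05948543548584)
plate plane [ 0.0006 -0.0018  0.081 ]
side cap_A conf 0.63 circ [0.5162 0.1806] R 0.0436 z 0.1067 uphill(deg tilt) 0.48 dir [-0.06 -1.  ] n 1482
side cap_B conf 0.98 circ [ 0.5453 -0.2072] R 0.0416 z 0.1102 uphill(deg tilt) 2.35 dir [-0.83  0.55] n 333
side cap_C conf 0.82 circ [ 0.5331 -0.0153] R 0.0443 z 0.107 uphill(deg tilt) 0.75 dir [ 0.24 -0.97] n 706
```

View pics/top0.png

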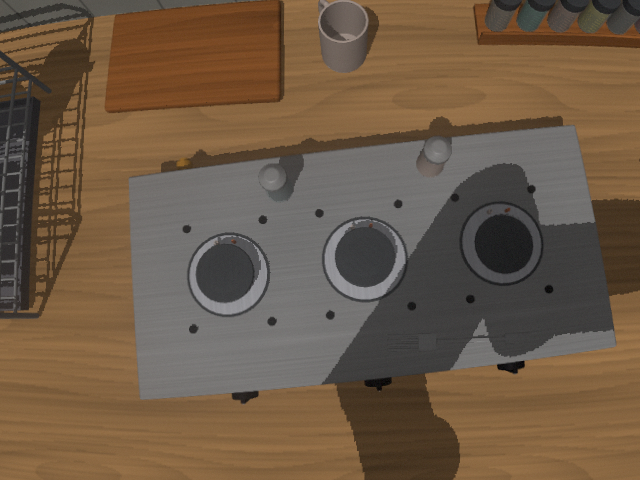

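```bash
cat > to.py <<'E'
import sys
from h import *
from scipy.spatial.transform import Rotation as Ro
o=get_obs(); R=Ro.from_quat(o["orientation"])
print("t",round(float(o["time_s"]),2),"pos",np.round(o["position"],4),"F",np.round(o["wrist_force"],2),"gap",round(float(o["finger_gap"]),2),"\nR",np.round(R.as_matrix(),3).tolist())
for a in sys.argv[1:]:
    print(a,np.round(R.inv().apply(np.array(eval(a))-o["position"]),4))
E
python3 to.py ".5176,.176,.231" ".5176,.176,.14"
```

```text
t 1.9 pos [ 0.2253 -0.583   0.2313] F [0.45 0.37 0.54] gap 1.0 
R [[0.933, 0.361, -0.0], [0.361, -0.933, -0.0], [-0.0, 0.0, -1.0]]
.5176,.176,.231 [ 5.463e-01 -6.026e-01  3.000e-04]
.5176,.176,.14 [ 0.5463 -0.6026  0.0913]
```

carry_out --moves '[0, 0.546, -0.603, 0, -16, 0, 0.546, -0.603, 0, -16, 0, 0.546, -0.603, 0, -16, 0, 0.546, -0.603, 0, -16, 0, 0.546, -0.603, 0, -16, 0, 0.546, -0.603, 0, -16, 0, 0.546, -0.603, 0, -16, 0, 0.546, -0.603, 0, -16, 0, 0.546, -0.603, 0, -16, 0, 0.546, -0.603, 0, -16]'

```text
time_s: 3.15
position: [0.4502, 0.0024, 0.2319]
orientation: [0.948, 0.318, 0.001, 0.0]
wrist_force: [0.6, -0.4, -0.5]
finger_gap: 0.001
```

```bash
python3 to.py ".5176,.176,.111" ".5176,.176,.105"
```

```text
t 3.15 pos [0.4502 0.0024 0.2319] F [ 0.63 -0.4  -0.52] gap 0.0 
R [[0.797, 0.604, 0.002], [0.604, -0.797, -0.0], [0.001, 0.001, -1.0]]
.5176,.176,.111 [ 0.1584 -0.0979  0.1209]
.5176,.176,.105 [ 0.1584 -0.0979  0.1269]
```

carry_out --moves '[0, 0.158, -0.098, 0.02, 0, 0, 0.158, -0.098, 0.02, 0, 0, 0.158, -0.098, 0.02, 0, 0, 0.158, -0.098, 0.02, 0, 0, 0.158, -0.098, 0.08, 0, 0, 0.158, -0.098, 0.115, 0, 0, 0.158, -0.098, 0.121, 0, 0, 0.158, -0.098, 0.124, 0, 0, 0.158, -0.098, 0.127, 0, 0, 0.158, -0.098, 0.128, 0]'

```text
time_s: 4.4
position: [0.5182, 0.1759, 0.1053]
orientation: [0.948, 0.318, 0.002, 0.001]
wrist_force: [0.7, -0.0, -0.1]
finger_gap: 0.001
```

carry_out --moves '[0, 0, 0, 0, 0, 0, 0, 0, 0.0005, 0, 0, 0, 0, 0.001, 0, 0, 0, 0, 0.0015, 0, 0, 0, 0, 0.002, 0, 0, 0, 0, 0.002, 0, 0, 0, 0, 0.0025, 0, 0, 0, 0, 0.0025, 0, 0, 0, 0, 0.003, 0, 0, 0, 0, 0.003, 0]'

```text
time_s: 5.65
position: [0.5186, 0.176, 0.105]
orientation: [0.948, 0.318, 0.002, 0.001]
wrist_force: [-8.1, -1.7, 18.3]
finger_gap: 0.0
```

carry_out --moves '[0, 0, 0, -0.03, 0, 0, 0, 0, -0.045, 0, 0, -0.035, 0.056, -0.045, 0, 0, -0.07, 0.112, -0.045, 0, 0, -0.106, 0.168, -0.045, 0, 0, -0.106, 0.168, -0.045, 0, 0, -0.106, 0.168, -0.02, 0, 0, -0.106, 0.168, -0.004, 0, 0, -0.106, 0.168, 0.0, 0, 0, -0.106, 0.168, 0.001, 0]'

```text
time_s: 6.9
position: [0.5345, -0.0211, 0.105]
orientation: [0.948, 0.319, 0.001, 0.0]
wrist_force: [-10.5, 0.1, 16.8]
finger_gap: 0.003
```

carry_out --moves '[0, 0, 0, 0, 0, 0, 0, 0, 0.0005, 0, 0, 0, 0, 0.001, 0, 0, 0, 0, 0.0015, 0, 0, 0, 0, 0.002, 0, 0, 0, 0, 0.002, 0, 0, 0, 0, 0.0025, 0, 0, 0, 0, 0.0025, 0, 0, 0, 0, 0.003, 0, 0, 0, 0, 0.003, 0]'

```text
time_s: 8.15
position: [0.5347, -0.0203, 0.1049]
orientation: [0.948, 0.32, 0.001, 0.0]
wrist_force: [-11.9, 2.8, 23.2]
finger_gap: -0.001
```

```bash
python3 to.py ".5482,-.215,.15" ".5482,-.215,.109" ".5482,-.215,.106"; python3 fit.py | grep -v side
```

```text
t 8.15 pos [ 0.5347 -0.0203  0.1049] F [-11.88   2.83  23.16] gap -0.0 
R [[0.796, 0.606, 0.001], [0.606, -0.796, 0.0], [0.001, 0.001, -1.0]]
.5482,-.215,.15 [-0.1072  0.1632 -0.0451]
.5482,-.215,.109 [-0.1072  0.1631 -0.0041]
.5482,-.215,.106 [-0.1072  0.1631 -0.0011]
top cap_A conf 0.76 circ [0.5181 0.1779] R 0.0398 z 0.1058 uphill(deg tilt) 0.28 dir [ 0.09 -1.  ] n 2049
top cap_B conf 0.93 circ [ 0.548  -0.2234] R 0.0358 z 0.1085 uphill(deg tilt) 3.35 dir [-0.55  0.84] n 1592
top cap_C conf 0.89 circ [ 0.5115 -0.0251] R 0.019 z 0.1058 uphill(deg tilt) 4.64 dir [-0.99 -0.12] n 103
[  129   159   140   241 22763]
((0.5139594674110413, 0.21581582725048065), (0.3398066759109497, 0.22175326943397522), 4.333608627319336)
plate plane [ 0.0005 -0.0019  0.081 ]
cap_B missed
```

carry_out --moves '[0, 0, 0, -0.03, 0, 0, 0, 0, -0.045, 0, 0, -0.036, 0.055, -0.045, 0, 0, -0.072, 0.11, -0.045, 0, 0, -0.107, 0.165, -0.045, 0, 0, -0.107, 0.165, -0.045, 0, 0, -0.107, 0.165, -0.02, 0, 0, -0.107, 0.165, -0.01, 0, 0, -0.107, 0.165, -0.008, 0, 0, -0.107, 0.165, -0.006, 0]'

```text
time_s: 9.8
position: [0.55, -0.2159, 0.1115]
orientation: [0.947, 0.32, 0.001, 0.0]
wrist_force: [-0.0, 0.1, -0.2]
finger_gap: 0.004
```

carry_out --moves '[0, 0, 0, 0, 0, 0, 0, 0, 0.0005, 0, 0, 0, 0, 0.001, 0, 0, 0, 0, 0.0015, 0, 0, 0, 0, 0.002, 0, 0, 0, 0, 0.002, 0, 0, 0, 0, 0.0025, 0, 0, 0, 0, 0.0025, 0, 0, 0, 0, 0.003, 0, 0, 0, 0, 0.003, 0]'

```text
time_s: 11.05
position: [0.55, -0.2158, 0.1084]
orientation: [0.947, 0.32, 0.001, 0.0]
wrist_force: [0.3, -0.1, -0.1]
finger_gap: 0.001
```

carry_out --moves '[0, 0, 0, 0.0005, 0, 0, 0, 0, 0.001, 0, 0, 0, 0, 0.0015, 0, 0, 0, 0, 0.002, 0, 0, 0, 0, 0.002, 0, 0, 0, 0, 0.0025, 0, 0, 0, 0, 0.0025, 0, 0, 0, 0, 0.003, 0, 0, 0, 0, 0.003, 0, 0, 0, 0, 0.003, 0]'

```text
time_s: 12.3
position: [0.5502, -0.2159, 0.1071]
orientation: [0.947, 0.32, 0.001, 0.001]
wrist_force: [-5.2, 1.8, 11.7]
finger_gap: 0.002
```

carry_out --moves '[0, 0, 0, -0.03, 0, 0, -0.001, 0, -0.045, 0, 0, -0.001, -0.04, -0.045, 0, 0, -0.001, -0.076, -0.045, 0, 0, -0.001, -0.076, -0.03, 0, 0, -0.001, -0.076, -0.01, 0, 0, -0.001, -0.076, 0.0, 0, 0, -0.001, -0.076, 0.004, 0, 0, -0.001, -0.076, 0.004, 0, 0, -0.001, -0.076, 0.004, 0]'

```text
time_s: 13.55
position: [0.5038, -0.1565, 0.1036]
orientation: [0.947, 0.32, 0.001, 0.001]
wrist_force: [0.3, 0.2, -0.1]
finger_gap: 0.005
```

```bash
python3 to.py ".5528,-.2214,.102" ".548,-.215,.102"; python3 fit.py | grep cap_; python3 -c "
from h import *
a=viewer.read_camera('top')['image'][190:350,400:600,::-1];b=viewer.read_camera('side')['image'][100:260,280:480,::-1]
cv2.imwrite('pics/c1.png',np.hstack([cv2.resize(x,None,fx=2,fy=2) for x in(a,b)]))
"
```

```text
t 13.55 pos [ 0.5038 -0.1565  0.1036] F [ 0.27  0.24 -0.14] gap 0.0 
R [[0.795, 0.607, 0.003], [0.607, -0.795, -0.001], [0.002, 0.003, -1.0]]
.5528,-.2214,.102 [-0.0005  0.0813  0.0018]
.548,-.215,.102 [-0.0004  0.0733  0.0018]
top cap_A conf 0.76 circ [0.5178 0.1757] R 0.0409 z 0.1057 uphill(deg tilt) 0.24 dir [ 0.91 -0.42] n 2159
cap_B missed
top cap_C conf 0.91 circ [ 0.5359 -0.0219] R 0.0412 z 0.1061 uphill(deg tilt) 0.14 dir [-0.18 -0.98] n 2344
side cap_A conf 0.72 circ [0.5159 0.1805] R 0.0436 z 0.1067 uphill(deg tilt) 0.46 dir [ 0.2  -0.98] n 1484
side cap_B conf 0.87 circ [ 0.5503 -0.2054] R 0.0402 z 0.11 uphill(deg tilt) 2.81 dir [-0.93  0.36] n 281
side cap_C conf 0.82 circ [ 0.5338 -0.0157] R 0.0436 z 0.107 uphill(deg tilt) 0.59 dir [-0.02 -1.  ] n 685
```

View pics/c1.png

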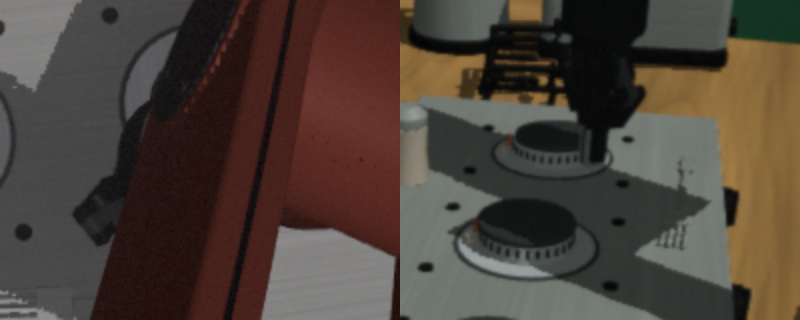

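carry_out --moves '[0, 0, 0, 0.0025, 0, 0, 0, 0.005, 0.0025, 0, 0, 0, 0.01, 0.0025, 0, 0, 0, 0.013, 0.0025, 0, 0, 0, 0.015, 0.0025, 0, 0, 0, 0.016, 0.0025, 0, 0, 0, 0.017, 0.0025, 0, 0, 0, 0.018, 0.0025, 0, 0, 0, 0.019, 0.0025, 0, 0, 0, 0.019, 0.0025, 0]'

```text
time_s: 15.3
position: [0.5149, -0.1713, 0.1006]
orientation: [0.947, 0.32, 0.001, 0.001]
wrist_force: [0.3, 0.5, -0.0]
finger_gap: 0.002
```

carry_out --moves '[0, 0, 0.001, 0, 0, 0, 0, 0.0015, 0, 0, 0, 0, 0.002, 0, 0, 0, 0, 0.0025, 0, 0, 0, 0, 0.003, 0, 0, 0, 0, 0.0035, 0, 0, 0, 0, 0.004, 0, 0, 0, 0, 0.0045, 0, 0, 0, 0, 0.005, 0, 0, 0, 0, 0.005, 0, 0]'

```text
time_s: 16.55
position: [0.518, -0.1753, 0.1006]
orientation: [0.947, 0.32, 0.001, 0.001]
wrist_force: [-1.2, -0.1, 0.6]
finger_gap: 0.001
```

```bash
python3 fit.py | grep cap_B; python3 -c "
from h import *
b=viewer.read_camera('side')['image'][130:220,300:420,::-1]
cv2.imwrite('pics/c2.png',cv2.resize(b,None,fx=5,fy=5,interpolation=2))
"
```

```text
top cap_B conf 0.56 circ [ 0.5683 -0.1981] R 0.0177 z 0.1079 uphill(deg tilt) 7.79 dir [0.67 0.74] n 48
side cap_B conf 0.67 circ [ 0.5544 -0.2084] R 0.0382 z 0.1094 uphill(deg tilt) 2.62 dir [-0.95  0.31] n 214
```

View pics/c2.png

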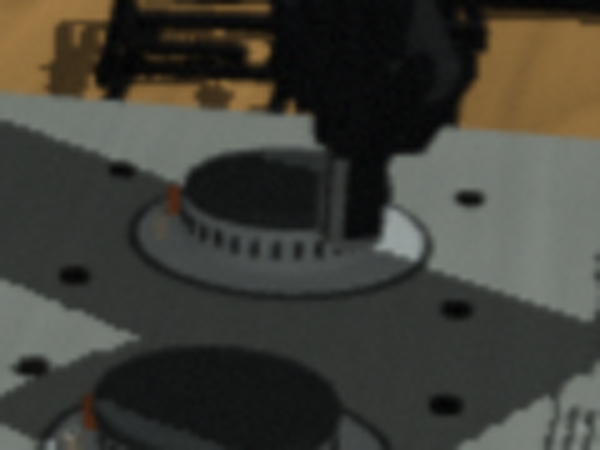

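carry_out --moves '[0, 0, 0.001, 0, 0, 0, 0, 0.0015, 0, 0, 0, 0, 0.002, 0, 0, 0, 0, 0.0025, 0, 0, 0, 0, 0.003, 0, 0, 0, 0, 0.0035, 0, 0, 0, 0, 0.004, 0, 0, 0, 0, 0.0045, 0, 0, 0, 0, 0.005, 0, 0, 0, 0, 0.005, 0, 0]'

```text
time_s: 18.25
position: [0.521, -0.1793, 0.1007]
orientation: [0.947, 0.32, 0.001, 0.001]
wrist_force: [-0.3, 1.0, -0.2]
finger_gap: -0.005
```

```bash
python3 fit.py | grep cap_B
```

```text
top cap_B conf 0.73 circ [ 0.5594 -0.2067] R 0.0262 z 0.106 uphill(deg tilt) 56.44 dir [-0.87 -0.5 ] n 20
side cap_B conf 0.91 circ [ 0.557  -0.2108] R 0.0395 z 0.1075 uphill(deg tilt) 1.17 dir [-0.74 -0.67] n 229
```

carry_out --moves '[0, 0, -0.01, 0, 0, 0, 0, -0.02, -0.01, 0, 0, 0, -0.02, -0.06, 0, 0, 0, -0.02, -0.11, 0, 0, 0.01, -0.07, -0.12, 0, 0, 0.02, -0.13, -0.12, 0, 0, 0.03, -0.19, -0.12, 0, 0, 0.044, -0.25, -0.12, 0, 0, 0.044, -0.25, -0.12, 0, 0, 0.044, -0.25, -0.12, 0]'

```text
time_s: 19.9
position: [0.404, 0.0464, 0.2209]
orientation: [0.947, 0.321, 0.002, 0.001]
wrist_force: [0.7, -1.1, -0.2]
finger_gap: 0.003
```

```bash
python3 fit.py | grep cap_; python3 to.py; python3 -c "
from h import *
cv2.imwrite('pics/c3.png',viewer.read_camera('top')['image'][:,:,::-1])
for t in('salt','pepper','fork'):
  for n in('top','side'):
    print(t,n,[np.round(s['location'],1) for s in models.place_of(t,n)[:1]])
"
```

```text
top cap_A conf 0.89 circ [0.5175 0.1758] R 0.0408 z 0.1057 uphill(deg tilt) 0.13 dir [ 0.95 -0.33] n 2137
top cap_B conf 0.81 circ [ 0.5509 -0.2181] R 0.0409 z 0.1066 uphill(deg tilt) 0.15 dir [ 0.76 -0.65] n 2205
top cap_C conf 0.58 circ [ 0.5359 -0.022 ] R 0.0413 z 0.1061 uphill(deg tilt) 0.09 dir [ 0.53 -0.85] n 2368
side cap_A conf 0.91 circ [0.516  0.1807] R 0.0427 z 0.1067 uphill(deg tilt) 0.44 dir [ 0.01 -1.  ] n 1415
side cap_B conf 0.6 circ [ 0.5494 -0.2142] R 0.0429 z 0.1074 uphill(deg tilt) 0.54 dir [ 0.33 -0.94] n 347
side cap_C conf 0.93 circ [ 0.5338 -0.0161] R 0.0434 z 0.107 uphill(deg tilt) 0.43 dir [ 0.24 -0.97] n 666
t 20.3 pos [0.4041 0.0456 0.22  ] F [ 0.44  0.2  -0.54] gap 0.0 
R [[0.796, 0.606, 0.002], [0.606, -0.796, -0.001], [0.001, 0.002, -1.0]]
salt top [array([188. , 277.8])]
salt side [array([248. , 256.6])]
pepper top [array([163.5, 431. ])]
pepper side [array([187.4, 280.5])]
fork top [array([338. , 443.2])]
fork side [array([203.5, 417.5])]
```

View pics/c3.png

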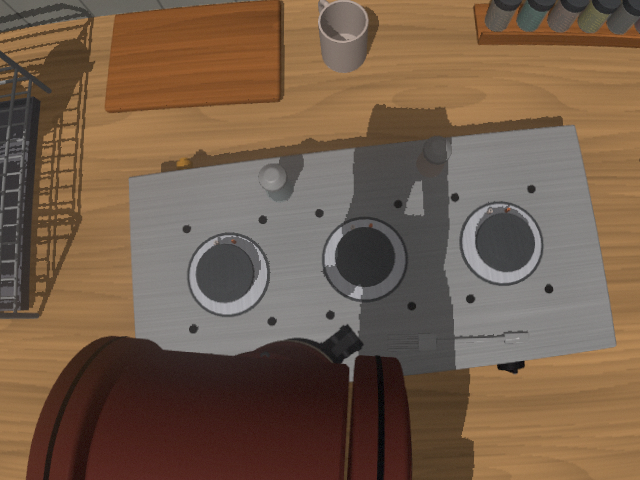

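```bash
python3 -c "
from h import *
ticket.finish_job()"
```

```text
the job is handed in; nothing more can be done
```

I pressed the three caps in order, left, middle, right. The right one (cap_B) was unseated: it leaned about 2.8° and sat about 8 mm off its burner. I pushed its high edge towards the burner axis with the shut fingertips until it dropped in, and handed the job in at about 20 s.

- **Presses:** the wrist force was about 18 N on the left cap, 23 N on the middle and 12 N on the right, well over the 1.5 N needed.
- **Caps level and down:** from the top camera all three tilt 0.15° or less. Cap_B's height now fits the same line as the other two, allowing for the camera's slight slope.
- **Cap_B's position:** the hob outline, found from the picture, puts the cap centre about 3.8 mm from its burner axis. That is more than the 2.5 mm a seated cap can move. I put the difference down to the roughly 2 mm camera error, since the cap is level and at full depth. It is still under the 4.5 mm limit.
- **Side camera:** it disagrees slightly, showing about 0.5° of tilt and shifting every cap a few millimetres in y. It does this for the caps that were seated all along too, so I took it as bias in that view.
- **Salt, pepper and fork:** they show within 1 to 3 pixels of where they started, so I took them as not moved. The salt had no earlier side-camera position to compare with.
- **Robot:** it was clear of everything at hand-in, with no load on the wrist.

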